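# Park the sprung gauge arm with its pin

## Robot

A 7-joint arm with a two-finger parallel gripper is mounted at the origin on the work surface. World frame = base frame: x ahead of the robot, y to its left, z up, the work surface at z = 0. Lengths are in m, angles in rad, forces in N, time in s.
With the tool pointing down it reaches from about 0.4 to 0.85 m from the base axis. Payload 10.4 kg.
Tool frame: the origin (TCP) lies at the very end of the fingers, on their centre line; the grasp point (between the pads) lies 19 mm behind it; z points along the fingers, y is the direction in which the jaws open and shut (so a half turn about z gives the same grasp; the last joint's range is limited). The gripper opens to 85 mm and grips with 20 to 120 N. Pads are 22 mm wide; open, the fingers measure 114 mm over their backs; the gripper's body (76 mm by 85 mm) begins 54 mm behind the grasp point. The pads swing forward as they close: fully open they stand 13 mm farther back than shut.
Start: joints at [-1.233, 0.332, -0.065, 1.46, 0.022, 1.35, -0.088], TCP at [0.221, 0.585, 0.195] pointing down, gripper open.
Joint ranges: [-2.6, 2.6], [-0.5, 2.12], [-1.47, 1.34], [0.16, 2.42], [-1.27, 4.41], [0.06, 2.06], [-2.6, 2.6]. Speed limits (rad/s): [2.22, 2.22, 2.79, 2.79, 3.14, 3.14, 3.14].

## Interface

Orientations are given as a rotation vector (axis times angle).
In Python, from rig import readout, vision, ticket gives the robot as it stands. The module is installed in compiled form; this text tells all that it offers.
- The arm moves only by the tool move_arm, never from a script. Its argument "series" is text: rows parted by semicolons, each of 7 numbers parted by spaces: the shift along the tool's x, y, z in units of 60 mm (1.0 is 60 mm), then the turn, a rotation vector about the tool's x, y, z in units of 6 degrees (1.0 is 6 degrees), then the opening in per cent of the stroke, from 0 (shut) to 100 (fully open). A call has 1 to 12 rows; each row is the pose to reach, as a shift and turn from the pose commanded when the call began, along the tool's axes at that moment; what a row does not reach only later rows make up. A row lasts 1/8 s, in which the tool goes at most 62.5 mm and 10.7 degrees, less where a joint would pass 70% of its speed; a pose out of reach is approached as far as the arm can. A call with a gripper value outside its range is refused whole. The fingers move at their own pace and stop on an object; "squeeze" is the grip in N (left out, the last holds). Time passes only in rows, so rows that repeat a pose let the fingers close. It gives the time, the measured TCP pose, the force and the opening at its end, in the units of the state.
- readout.get_state(): the state, without advancing time (a new reading comes with each control period).
- vision.snapshot(name): name is "scene" or "top" or "wrist"; returns the picture (400x640x3 uint8, red, green, blue); there is no depth.
- vision.camera_params(name): a dict with "vertical_fov" (degrees; the focal length in pixels is half the picture's height over the tangent of half this angle, whatever the lens; pixels are square), "cx", "cy" (the principal point, pixels), "R" (3x3) and "t" (3): a world point X has camera coordinates R X + t; the wrist camera has in their place "mount" (4x4, takes a point from camera to tool coordinates, whose origin is the TCP and whose axes are the flange's). Camera axes: x right, y down, z forward; pixel columns grow to the right and rows downward; lengths in m; the calibration is good to about 2 mm. A picture is of the moment at which its call begins: read the wrist's pose just before it. camera_params takes no time and is no camera call.
- ticket.job_done(): hands the job in, once; it reports no verdict.
The state is a dict: "time": time; "joints": joint angles; "joint_velocities": joint speeds; "tau": joint torques, N m; "eef_pos": TCP position; "tcp_rot": TCP orientation; "contact_force": force on the tool from outside, world axes, zero at the start; "wrist_torque": the same for the moment, N m; "opening": finger opening in m.
Only numpy, scipy, OpenCV 4.12 (cv2) and the standard library are available. Lean on these libraries where they do the work, as an engineer would, in place of code of your own. Each camera call takes 0.05 s, during which the arm holds its last target. There are 200 camera calls.

## Task

Take the red-handled pin out of the rack and use it to push the yellow tail of the sprung gauge arm away from the robot, past the red-ringed hole in the fixture's base plate; then drop the pin fully down into that hole, so that when you let go the arm springs back against the pin and stays parked clear of the brass sleeve. Leave the blue-handled pin in the rack.

Things in the scene. Friction and masses are not known exactly. Their poses are not given: they have to be found in the camera images.
- red_pin: Parking pin: steel shank 16 mm dia., 75 mm long, its last 10 mm tapering to a 6 mm tip, under a round red handle 24 mm dia., 38 mm tall; 130 g. Origin at the tip's centre, z up along the pin. Stands upright in one end pocket of a fixed wooden rack (220 x 60 mm, 40 mm tall), 32 mm deep in it, tip 8 mm above the table; lifts straight out.
- blue_pin: A pin of the same shape and size with a blue handle, for another fixture; it stands in the rack's other end pocket, 140 mm from the red one. Origin at the centre of its tip, z up. To be left there.
- park_hole (a point): Mouth centre of the red-ringed parking hole (21 mm dia., 30 mm deep, 3 mm chamfer) in the top of the fixture's white base plate, 35 mm above the table. z up, x roughly away from the robot. In this frame: arm pivot (also centre of the fixed 220 (x) x 280 (y) mm plate) at x -38, y -94 mm, its post 58 mm tall; fixed brass sleeve, 56 mm tall, 22 mm dia., at x 7, y -179.
- gauge_arm (a joint): Angle (rad) of the sprung arm, clockwise from above: 0 at rest, stop at 0.95. At 0 its yellow tail (18 mm wide, underside 5 mm, top 30 mm above the plate) runs along hole +y from pivot to 135 mm beyond it, on the hole's -x side. Pushing it to +x raises the angle; a spring (1 N at the tail at rest, 2 N parked) returns it. Pin in the hole on the tail's -x side holds it at 0.5-0.6.
There are look-alikes about, which are no part of the job. Leave any green look-alike of the red_pin alone.

How it is judged:
At the end, for the whole second after the job is handed in: The red pin stands in the parking hole, tip at least 20 mm below the mouth and within 14 mm of its axis, leaning less than 20 degrees and at rest; the gauge arm rests against it at 0.40 to 0.75 rad; the blue pin is within 30 mm of where it began (horizontal distance between red_pin and park_hole below 0.014 m and z of red_pin in the frame of park_hole below -0.02 m and angle between red_pin's own z axis and vertical below 0.35 rad and value of joint gauge_arm between 0.4 and 0.75 rad and linear speed of red_pin below 0.02 m/s and distance of blue_pin from where it was at the start of the episode below 0.03 m); the robot touches nothing.
It fails at once if the blue pin is pulled out or knocked away (moved more than 30 mm) (distance of blue_pin from where it was at the start of the episode above 0.03 m).
It also fails if it takes over 45 s, if anything falls off the work surface, if the arm or the gripper's body presses on something with over 40 N, if the wrist force passes 120 N, or if a joint passes its speed limit or range.

## Working session

There is one attempt and no reset: what is moved stays moved. The work goes in short steps, Python scripts to look and compute and a tool call to move; the robot and the scene stay as the last step left them, time stands still between calls to the robot, and variables do not carry over. Pictures are saved under pics/ and viewed, about 8 in all and at most 12, crops included, and the job is handed in when it is done.

Besides the shell and the picture viewer there is one more tool, called after ">>>" by a JSON object that holds its "fn" and its "kwargs", one argument or row to a line. move_arm: Moves the arm, as the interface text tells. Its arguments: {"type":"object","properties":{"series":{"type":"string"},"squeeze":{"type":"number"}},"required":["series"]}

```bash
mkdir -p pics; cat > h.py <<'E'
import numpy as np, cv2
from scipy.spatial.transform import Rotation as Ro
from rig import readout, vision, ticket
def cam(name, st=None):
    p=vision.camera_params(name); f=200/np.tan(np.radians(p["vertical_fov"])/2)
    if "mount" in p:
        M=np.array(p["mount"]); Rt=Ro.from_rotvec(st["tcp_rot"]).as_matrix()
        Rwc=Rt@M[:3,:3]; c=Rt@M[:3,3]+np.array(st["eef_pos"])
    else:
        R=np.array(p["R"]); Rwc=R.T; c=-R.T@np.array(p["t"])
    return f,p["cx"],p["cy"],Rwc,c
def ray(C,u,v):
    f,cx,cy,R,c=C; d=R@np.array([(u-cx)/f,(v-cy)/f,1]); return c,d
def onz(C,u,v,z):
    c,d=ray(C,u,v); return c+d*(z-c[2])/d[2]
def proj(C,X):
    f,cx,cy,R,c=C; q=R.T@(np.array(X)-c); return cx+f*q[0]/q[2],cy+f*q[1]/q[2]
def shot(name,fn):
    st=readout.get_state(); im=vision.snapshot(name)
    cv2.imwrite("pics/"+fn,im[:,:,::-1]); return im,cam(name,st),st
def blobs(im,amin=30):
    hsv=cv2.cvtColor(im,cv2.COLOR_RGB2HSV); out=[]
    for n,lo,hi in [("red",-8,8),("yel",22,34),("grn",40,85),("blu",95,130)]:
        H=hsv[:,:,0].astype(int); H=np.where(H>170,H-180,H)
        m=((H>=lo)&(H<=hi)&(hsv[:,:,1]>110)&(hsv[:,:,2]>60)).astype(np.uint8)
        k,_,s,c=cv2.connectedComponentsWithStats(m)
        out+=[(n,s[i].tolist(),c[i].round(1).tolist()) for i in range(1,k) if s[i][4]>=amin]
    return out
E
python3 - <<'E'
from h import *
for n in("top","scene"):
    im,C,st=shot(n,n+"0.png"); print(n,C[0],C[4].round(3),C[3][:,2].round(2))
    for b in blobs(im): print(b)
print(st)
E
```

```text
top 428.25787741217107 [ 0.316 -0.014  1.068] [ 0.19  0.01 -0.98]
('red', [443, 61, 16, 7, 40], [449.7, 63.0])
('red', [377, 81, 16, 15, 181], [384.7, 87.9])
('red', [445, 91, 12, 11, 35], [449.4, 95.9])
('red', [454, 90, 15, 10, 49], [461.2, 95.0])
('red', [416, 212, 14, 12, 105], [423.3, 217.2])
('yel', [624, 116, 16, 95, 579], [633.9, 153.2])
('grn', [506, 292, 29, 40, 380], [520.5, 312.0])
('blu', [257, 52, 80, 53, 2390], [294.7, 81.9])
('blu', [406, 154, 10, 10, 71], [411.0, 158.1])
scene 415.80086365236855 [ 0.939 -0.228  0.791] [-0.5   0.25 -0.83]
('red', [195, 206, 15, 19, 188], [201.2, 214.1])
('red', [299, 356, 23, 24, 435], [310.0, 367.2])
('yel', [402, 167, 37, 28, 333], [419.5, 180.1])
('yel', [285, 344, 52, 56, 1210], [310.3, 374.4])
('grn', [614, 6, 9, 9, 30], [618.2, 9.7])
('grn', [515, 142, 8, 13, 79], [518.4, 148.3])
('grn', [180, 176, 17, 30, 182], [187.1, 187.5])
('grn', [60, 190, 36, 28, 400], [76.3, 202.9])
('blu', [264, 0, 42, 11, 244], [278.7, 3.2])
('blu', [605, 30, 35, 45, 880], [626.9, 50.5])
('blu', [231, 262, 12, 11, 96], [236.6, 267.1])
('blu', [360, 270, 143, 128, 7916], [428.8, 331.0])
{'time': 0.05, 'joints': array([-1.23257751,  0.33286533, -0.06471152,  1.46093226,  0.02157602,
        1.34991072, -0.08853418]), 'joint_velocities': array([ 0.00016321, -0.00095861,  0.00011582,  0.00039893,  0.00011997,
        0.00092123,  0.00180447]), 'tau': array([ 1.07339700e-03, -6.27377129e+01,  4.86572133e-02, -3.92848170e+01,
        1.62573438e-02,  7.27695136e-03,  2.32070192e-05]), 'eef_pos': array([0.22049157, 0.5843568 , 0.19372441]), 'tcp_rot': array([-5.63676405e-01, -3.09038988e+00,  2.20641714e-03]), 'contact_force': array([-1.10988566, -0.19029555, -0.85718804]), 'wrist_torque': array([ 0.01208609, -0.03419261,  0.00208611]), 'opening': 0.0852431278056792}
```

View pics/top0.png

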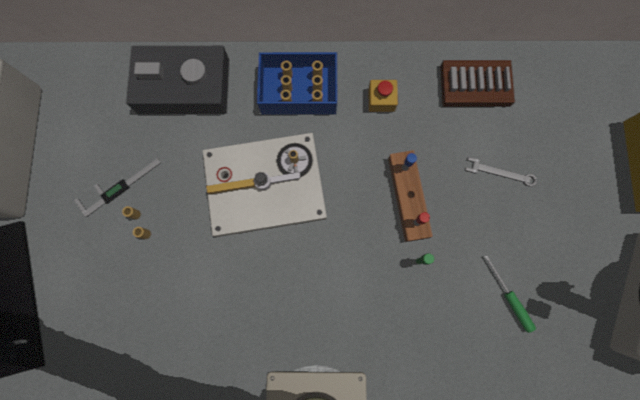

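View pics/scene0.png

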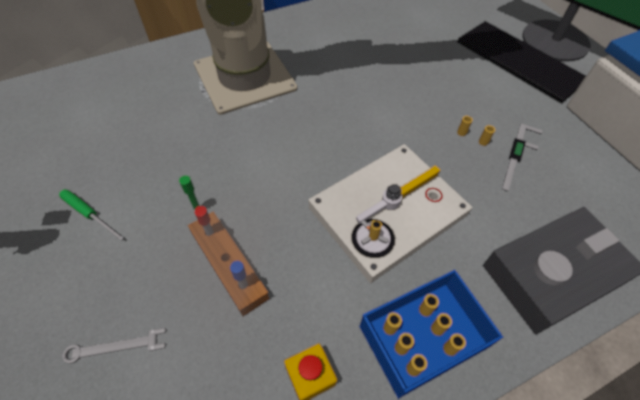

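The top view shows the rack with a blue-handled pin at (411,158) and a red-handled pin at (423,217). A separate green pin, a look-alike, stands at (427,259). The red ring is at (224,174), the pivot at (261,180) and the tail runs left to (207,187). The red button at (385,88) isn't part of the job. The red pin in the rack fits the description; in the scene view it is at (201,214).

```bash
cat > m.py <<'E'
from h import *
T=cv2.imread("pics/top0.png")[:,:,::-1].copy(); S=cv2.imread("pics/scene0.png")[:,:,::-1].copy()
CT,CS=cam("top"),cam("scene")
def tri(a,b):
    c1,d1=ray(CT,*a);c2,d2=ray(CS,*b)
    A=np.array([d1,-d2]).T;s=np.linalg.lstsq(A,c2-c1,rcond=None)[0]
    p,q=c1+s[0]*d1,c2+s[1]*d2; return (p+q)/2,np.linalg.norm(p-q)
print("red tri",tri((423.3,217.2),(201.2,214.1)),"blue",tri((411,158.1),(236.6,267.1)))
print("red top z.105",onz(CT,423.3,217.2,.105),"green z.1",onz(CT,427,259,.105))
def ring(im,x0,y0,x1,y1):
    h=cv2.cvtColor(im[y0:y1,x0:x1],cv2.COLOR_RGB2HSV); m=((h[:,:,0]<12)|(h[:,:,0]>168))&(h[:,:,1]>60)
    v,u=np.nonzero(m); (c,ax,_)=cv2.fitEllipse(cv2.convexHull(np.c_[u,v].astype(np.float32))); return c[0]+x0,c[1]+y0,ax,m.sum()
rt=ring(T,210,160,240,179);rs=ring(S,420,182,448,208);print(rt,rs)
h1=onz(CT,rt[0],rt[1],.035);h2=onz(CS,rs[0],rs[1],.035);print("hole",h1,h2)
# plate outline
for im,C,n,seed in((T,CT,"top",(240,215)),(S,CS,"scene",(350,190))):
    h=cv2.cvtColor(im,cv2.COLOR_RGB2HSV);m=((h[:,:,1]<50)&(h[:,:,2]>130)).astype(np.uint8)
    m=cv2.morphologyEx(m,cv2.MORPH_CLOSE,np.ones((5,5)))
    k,l=cv2.connectedComponents(m);lab=l[seed[1],seed[0]]
    v,u=np.nonzero(l==lab)
    P=np.array([onz(C,a,b,.035)[:2] for a,b in zip(u,v)]).astype(np.float32)
    r=cv2.minAreaRect(P);print(n,lab,len(u),r)
big=[cv2.resize(x,(400,400),interpolation=cv2.INTER_CUBIC) for x in (T[130:270,370:510],T[120:250,200:330])]
cv2.imwrite("pics/crop.png",np.hstack(big)[:,:,::-1])
E
python3 m.py
```

```text
red tri (array([ 0.46718453, -0.24186684,  0.10834845]), np.float64(0.0002676449040565263)) blue (array([ 0.60398469, -0.21792833,  0.11498925]), np.float64(0.0003250887082438238))
red top z.105 [ 0.46768265 -0.24279399  0.105     ] green z.1 [ 0.37358346 -0.24694646  0.105     ]
(223.70790195465088, 173.94356632232666, (14.920190811157227, 15.670687675476074), np.int64(59)) (433.30542182922363, 194.4179401397705, (13.885831832885742, 18.14641761779785), np.int64(97))
hole [0.58682538 0.23253236 0.035     ] [0.5871908  0.23290275 0.035     ]
top 9 8756 ((0.5647588968276978, 0.1328941136598587), (0.22066345810890198, 0.28152725100517273), 9.368890762329102)
scene 11 10041 ((0.5634688138961792, 0.13706907629966736), (0.22549651563167572, 0.2929021120071411), 9.293503761291504)
```

View pics/crop.png

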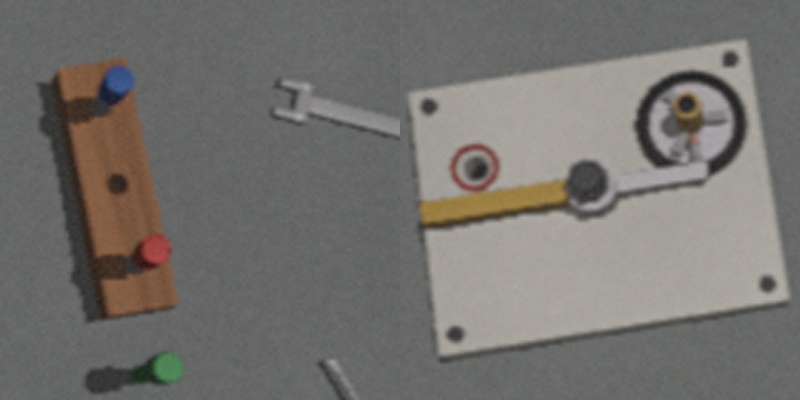

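Everything agrees so far. The red and blue pins are 139 mm apart, with handle tops at about 0.11 m. Hole plus the given pivot offset at yaw 9.3° lands on the plate centre to about 1 mm. The left crop confirms the red pin is in the rack's near pocket and the green look-alike stands free, 94 mm nearer the robot. I'll keep one jaw direction throughout: world -80°, across the rack and along hole y.

```bash
cat > go.py <<'E'
import sys
from h import *
# usage: go.py x y z jawyaw_deg ... -> tool units from the current pose, tool straight down
st=readout.get_state(); R=Ro.from_rotvec(st["tcp_rot"]); a=np.array(sys.argv[1:],float).reshape(-1,4)
for x,y,z,w in a:
    w=np.radians(w); Y=np.array([np.cos(w),np.sin(w),0]); Z=np.array([0,0,-1.]); G=Ro.from_matrix(np.array([np.cross(Y,Z),Y,Z]).T)
    print((R.inv().apply(np.array([x,y,z])-st["eef_pos"])/.06).round(3),((R.inv()*G).as_rotvec(degrees=True)/6).round(2))
print(st["time"],st["eef_pos"].round(4),st["contact_force"].round(2))
E
python3 go.py .42 .2 .2 -10  .467 -.242 .2 -80
```

```text
[-5.372 -4.821 -0.097] [-1.000e-02  1.000e-02  1.322e+01]
[ -8.706 -11.437  -0.088] [-0.000e+00  2.000e-02  2.489e+01]
0.1 [0.2205 0.5844 0.1938] [ 0.12  0.93 -0.34]
```

>>> {"fn": "move_arm", "kwargs": {
  "series": "-1.34 -1.2 -0.1 0 0 1.7 60; -2.68 -2.4 -0.1 0 0 3.4 60; -4.0 -3.6 -0.1 0 0 5.1 60; -5.37 -4.82 -0.1 0 0 6.8 60; -5.37 -4.82 -0.1 0 0 8.5 60; -5.85 -5.75 -0.1 0 0 10.2 60; -6.3 -6.7 -0.1 0 0 11.9 60; -6.8 -7.65 -0.1 0 0 13.6 60; -7.27 -8.6 -0.1 0 0 15.3 60; -7.75 -9.55 -0.1 0 0 17 60; -8.2 -10.5 -0.1 0 0 18.7 60; -8.71 -11.44 -0.1 0 0 20.4 60"
}}

```text
time: 1.6
eef_pos: [0.4511, -0.1219, 0.2005]
tcp_rot: [-2.982, -0.987, -0.001]
contact_force: [1.6, -0.1, 0.8]
opening: 0.0513
```

```bash
python3 go.py .467 -.242 .2 -80
```

```text
[-0.981  1.764  0.007] [-0.   -0.01  4.43]
1.6 [ 0.4511 -0.1219  0.2005] [ 1.57 -0.13  0.79]
```

>>> {"fn": "move_arm", "kwargs": {
  "series": "-0.5 0.88 0 0 0 1.7 60; -0.98 1.76 0 0 0 3.3 60; -0.98 1.76 0 0 0 4.43 60; -0.98 1.76 0 0 0 4.43 60; -0.98 1.76 0 0 0 4.43 60"
}}

```text
time: 2.22
eef_pos: [0.4679, -0.2388, 0.2003]
tcp_rot: [-3.128, -0.29, 0.0]
contact_force: [-0.6, -0.1, -0.7]
opening: 0.0514
```

```bash
python3 - <<'E'
from h import *
im,C,st=shot("wrist","w1.png"); print(st["eef_pos"],st["time"])
for b in blobs(im,100): print(b)
print("exp red top",proj(C,[.467,-.242,.121]))
E
python3 go.py .467 -.242 .083 -80
```

```text
[ 0.46789469 -0.23879703  0.20029721] 2.225
('red', [310, 180, 26, 32, 651], [322.0, 195.3])
('grn', [302, 273, 21, 20, 330], [312.1, 282.5])
('grn', [449, 354, 18, 21, 148], [457.0, 366.0])
('blu', [312, 11, 28, 33, 711], [325.5, 27.2])
exp red top (np.float64(321.3924847067053), np.float64(198.19191178892237))
[-0.026  0.052  1.957] [-0.01 -0.    0.1 ]
2.275 [ 0.468  -0.2387  0.2004] [0.34 0.74 0.9 ]
```

View pics/w1.png

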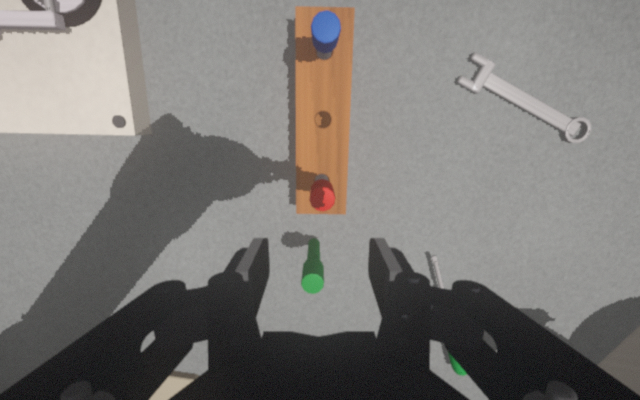

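The wrist view shows the red handle top at about (322,199), against a predicted (321,198). The fingers straddle its column, blue is far off at (325,27) and green is nearer the robot at (312,282). I'll descend and grip.

>>> {"fn": "move_arm", "kwargs": {
  "series": "-0.02 0.05 0.65 0 0 0.1 60; -0.02 0.05 1.3 0 0 0.1 60; -0.02 0.05 1.95 0 0 0.1 60; -0.02 0.05 1.95 0 0 0.1 60; -0.02 0.05 1.95 0 0 0.1 60; -0.02 0.05 1.95 0 0 0.1 0; -0.02 0.05 1.95 0 0 0.1 0; -0.02 0.05 1.95 0 0 0.1 0; -0.02 0.05 1.95 0 0 0.1 0; -0.02 0.05 1.95 0 0 0.1 0; -0.02 0.05 1.95 0 0 0.1 0",
  "squeeze": 90
}}

```text
time: 3.65
eef_pos: [0.4682, -0.2429, 0.0846]
tcp_rot: [-3.13, -0.268, -0.003]
contact_force: [-0.1, 1.5, 5.7]
opening: 0.0001
```

```bash
python3 go.py .467 -.242 .20 -80
```

```text
[-0.013 -0.017 -1.923] [ 0.   -0.02 -0.04]
3.65 [ 0.4682 -0.2429  0.0846] [-0.06  1.45  5.71]
```

The fingers closed fully (opening 0), so the grasp missed or the reading is off. I need to look.

```bash
python3 - <<'E'
from h import *
a,C,st=shot("wrist","w2.png"); b,_,_=shot("scene","s2.png"); print(st["opening"],st["contact_force"],blobs(b,40))
cv2.imwrite("pics/c2.png",np.hstack([cv2.resize(a[120:400,180:460],(400,400)),cv2.resize(b[130:330,110:310],(400,400))])[:,:,::-1])
E
```

```text
0.0001467150039228321 [-0.06361662  1.45259044  5.70628765] [('red', [192, 213, 16, 14, 130], [199.6, 219.7]), ('red', [299, 356, 23, 24, 431], [310.1, 367.2]), ('yel', [401, 166, 38, 29, 343], [419.4, 180.1]), ('yel', [285, 344, 52, 56, 1241], [310.2, 374.2]), ('grn', [579, 0, 61, 25, 789], [618.7, 7.9]), ('grn', [514, 142, 9, 14, 84], [518.3, 148.3]), ('grn', [60, 190, 36, 28, 398], [76.2, 202.8]), ('blu', [272, 0, 34, 9, 163], [284.0, 2.5]), ('blu', [605, 29, 35, 46, 880], [626.9, 50.5]), ('blu', [231, 262, 12, 11, 95], [236.6, 267.1]), ('blu', [360, 270, 143, 128, 7905], [428.8, 331.0])]
```

View pics/c2.png

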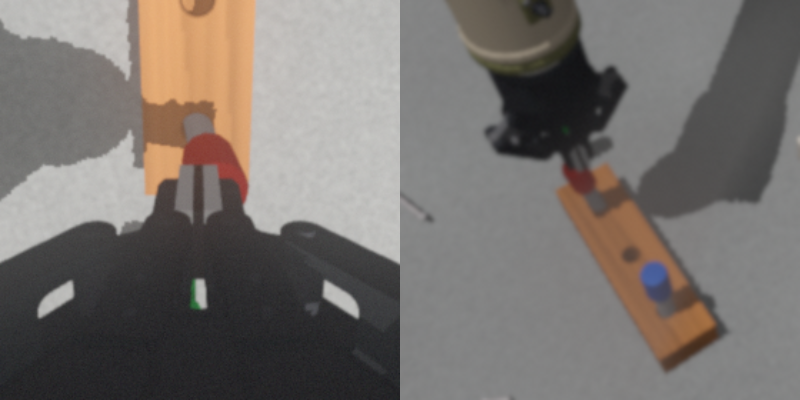

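The crop shows the closed fingers on the robot side of the red handle, with the handle just beyond them and leaning slightly. The blue pin hasn't moved. The handle was squeezed out, so I'll check where the fingertips project against the TCP.

```bash
python3 - <<'E'
from h import *
st=readout.get_state();C=cam("wrist",st);print("cam",C[4],C[0],"TCP px",proj(C,st["eef_pos"]),"grasp px",proj(C,st["eef_pos"]+[0,0,.019]))
print("exp handle top/bot",proj(C,[.467,-.242,.121]),proj(C,[.467,-.242,.083]),"shank at rack",proj(C,[.467,-.242,.04]))
# shank at rack top seen at crop(197,125)->
print("seen shank z~.06",onz(C,180+197*.7,120+125*.7,.06), "rack edge near",onz(C,180+198*.7,120+193*.7,.04),"mid hole",onz(C,180+197*.7,120+5*.7,.04))
# hover picture w1 rays
s=dict(st);s["eef_pos"]=np.array([.46789,-.2388,.2003]);s["tcp_rot"]=Ro.from_rotvec([-3.128,-.29,0]).as_rotvec();W=cam("wrist",s)
print("w1: top",onz(W,322,200,.121),"midhole",onz(W,322,119,.04),"near edge",onz(W,322,213,.04),"far edge",onz(W,325,7,.04))
T=cam("top");print("top mid hole",onz(T,370+117*.35,130+183*.35,.04))
E
```

```text
cam [ 0.5339948  -0.23191651  0.26407142] 295.2164113053012 TCP px (np.float64(317.9192914465883), np.float64(227.4653804784264)) grasp px (np.float64(317.8786692760382), np.float64(238.8500583453114))
exp handle top/bot (np.float64(315.8611040159035), np.float64(253.43488158373546)) (np.float64(316.32592589052814), np.float64(228.1019209809384)) shank at rack (np.float64(316.67620227040265), np.float64(209.01173134944008))
seen shank z~.06 [ 0.47424979 -0.24178056  0.06      ] rack edge near [ 0.42796983 -0.25019303  0.04      ] mid hole [ 0.5318164  -0.23198806  0.04      ]
w1: top [ 0.46544142 -0.24289223  0.121     ] midhole [ 0.53545821 -0.2306837   0.04      ] near edge [ 0.42802426 -0.25090443  0.04      ] far edge [ 0.64327195 -0.21347806  0.04      ]
top mid hole [ 0.53515513 -0.23054344  0.04      ]
```

>>> {"fn": "move_arm", "kwargs": {
  "series": "0 0 -0.4 0 0 0 0; 0 0 -0.9 0 0 0 0; 0 0 -1.4 0 0 0 0; 0 0 -1.93 0 0 0 0; 0 0 -1.93 0 0 0 60; 0 0 -1.93 0 0 0 60; 0 0 -1.93 0 0 0 60; 0 0 -1.93 0 0 0 60"
}}

```text
time: 4.75
eef_pos: [0.4668, -0.2428, 0.1986]
tcp_rot: [-3.13, -0.267, 0.002]
contact_force: [-0.9, -0.1, 0.1]
opening: 0.0511
```

```bash
python3 - <<'E'
from h import *
a,C,st=shot("wrist","w3.png"); b,CS,_=shot("scene","s3.png"); print(st["eef_pos"],st["opening"],st["contact_force"],st["time"])
for x in blobs(a,100)[:4]: print(x)
print([x for x in blobs(b,40) if x[0]=="red"])
cv2.imwrite("pics/c3.png",np.hstack([cv2.resize(a[100:300,220:420],(400,400)),cv2.resize(b[170:310,150:290],(400,400))])[:,:,::-1])
E
```

```text
[ 0.46683024 -0.24279375  0.19863339] 0.051097803014509696 [-0.87684995 -0.07846669  0.12333423] 4.75
('red', [311, 179, 28, 32, 677], [324.3, 194.7])
('grn', [299, 273, 22, 19, 331], [309.8, 281.8])
('blu', [304, 8, 29, 33, 732], [318.2, 23.7])
[('red', [191, 208, 17, 19, 191], [198.5, 216.3]), ('red', [299, 356, 23, 24, 431], [310.1, 367.2])]
```

View pics/c3.png

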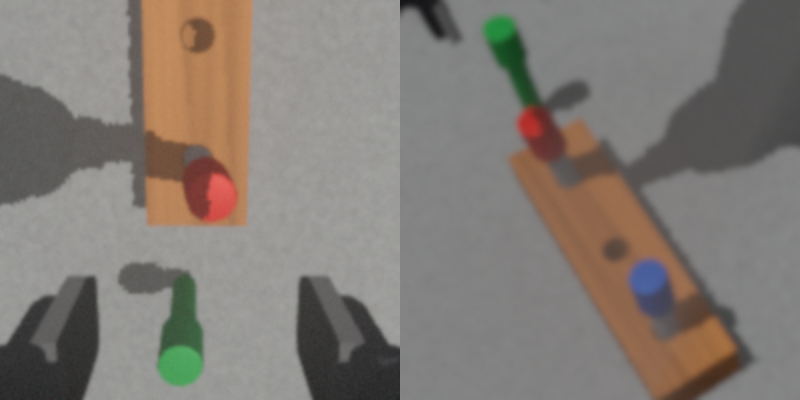

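The pin is now leaning a little toward -y: its top is at wrist px (326,197) against (322,199) before. Blue hasn't moved. I want to know whether the pads really sit at the TCP axis, so I'll project expected pad corners onto the visible fingertips, left inner corner at about (260,238) and right at about (370,238).

```bash
python3 - <<'E'
from h import *
st=readout.get_state();C=cam("wrist",st);R=Ro.from_rotvec(st["tcp_rot"])
P=lambda *t: np.round(proj(C,R.apply(t)+st["eef_pos"]),1)
for z in(0,-.006,-.013):
  for x in(.011,-.011): print(x,z,P(x,-.0255,z),P(x,.0255,z))
print("toolx",R.apply([1,0,0]).round(3))
p=vision.camera_params("wrist");print(np.round(p["mount"],3))
a=cv2.imread("pics/w1.png");cv2.imwrite("pics/f.png",cv2.resize(a[220:300,220:420],(800,320),interpolation=cv2.INTER_CUBIC))
E
```

```text
0.011 0 [277.8 211.3] [358.  211.1]
-0.011 0 [279.1 243.3] [356.9 243.2]
0.011 -0.006 [276.5 214.2] [359.2 214. ]
-0.011 -0.006 [277.9 247.1] [358. 247.]
0.011 -0.013 [274.9 217.8] [360.8 217.7]
-0.011 -0.013 [276.4 251.9] [359.5 251.7]
toolx [ 0.986  0.169 -0.001]
[[-0.002 -0.964 -0.264  0.067]
 [ 1.    -0.002 -0.     0.   ]
 [-0.    -0.264  0.964 -0.179]
 [ 0.     0.     0.     1.   ]]
```

View pics/f.png

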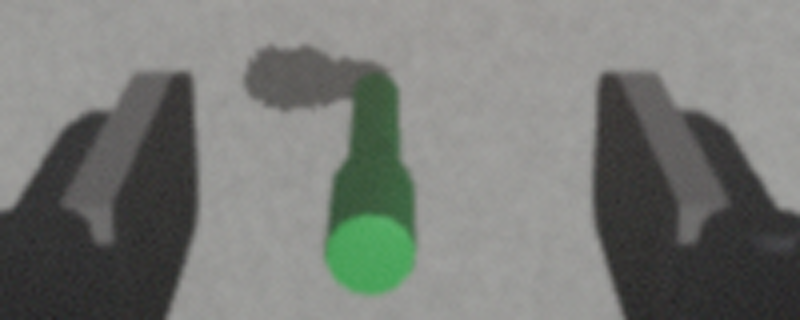

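The visible tip corners (about 102–110 px apart at row 238) put the fingertips some 40 mm short of the stated TCP. So the fingers closed on top of the handle, at about 0.122 m, which also explains the 0 opening, the 6 N upward force and the pin lean. I'll go about 30 mm lower than before. At TCP z 0.055 this is safe either way, and the opening will tell.

>>> {"fn": "move_arm", "kwargs": {
  "series": "0 0.03 0.7 0 0 0 60; 0 0.03 1.4 0 0 0 60; 0 0.03 1.9 0 0 0 60; 0 0.03 2.2 0 0 0 60; 0 0.03 2.39 0 0 0 60; 0 0.03 2.39 0 0 0 60; 0 0.03 2.39 0 0 0 0; 0 0.03 2.39 0 0 0 0; 0 0.03 2.39 0 0 0 0; 0 0.03 2.39 0 0 0 0; 0 0.03 2.39 0 0 0 0",
  "squeeze": 90
}}

```text
time: 6.22
eef_pos: [0.4683, -0.2444, 0.057]
tcp_rot: [-3.13, -0.267, -0.003]
contact_force: [-0.4, 2.2, 6.0]
opening: 0.0216
```

The opening is 21.6 mm, so it's holding something. I'll lift clear and check.

>>> {"fn": "move_arm", "kwargs": {
  "series": "0 0 -0.3 0 0 0 0; 0 0 -0.7 0 0 0 0; 0 0 -1.2 0 0 0 0; 0 0 -1.7 0 0 0 0; 0 0 -2.3 0 0 0 0; 0 0 -2.3 0 0 0 0; 0 0 -2.3 0 0 0 0"
}}

```text
time: 7.1
eef_pos: [0.4672, -0.2446, 0.1939]
tcp_rot: [-3.13, -0.267, -0.0]
contact_force: [-0.3, -0.1, -2.3]
opening: 0.0217
```

```bash
python3 - <<'E'
from h import *
a,C,st=shot("wrist","w4.png"); b,CS,_=shot("scene","s4.png"); print(st["eef_pos"],st["opening"],st["contact_force"],st["time"])
print([x for x in blobs(b,40) if x[0] in("red","blu")],"\n",[x for x in blobs(a,60) if x[0] in("red","blu")])
cv2.imwrite("pics/c4.png",np.hstack([cv2.resize(a[120:320,220:420],(400,400)),cv2.resize(b[120:310,120:310],(400,400))])[:,:,::-1])
E
```

```text
[ 0.46721453 -0.24459191  0.19392774] 0.02167903701724572 [-0.2683125  -0.05158403 -2.32121037] 7.1
[('red', [173, 161, 19, 24, 285], [182.6, 172.2]), ('red', [299, 356, 23, 24, 431], [310.1, 367.2]), ('blu', [273, 0, 33, 9, 160], [284.2, 2.5]), ('blu', [605, 29, 35, 46, 880], [626.9, 50.5]), ('blu', [232, 262, 11, 11, 92], [236.6, 267.1]), ('blu', [360, 270, 143, 128, 7904], [428.8, 331.0])] 
 [('red', [294, 230, 50, 75, 3049], [318.1, 268.5]), ('blu', [302, 6, 29, 33, 758], [315.9, 22.2])]
```

View pics/c4.png

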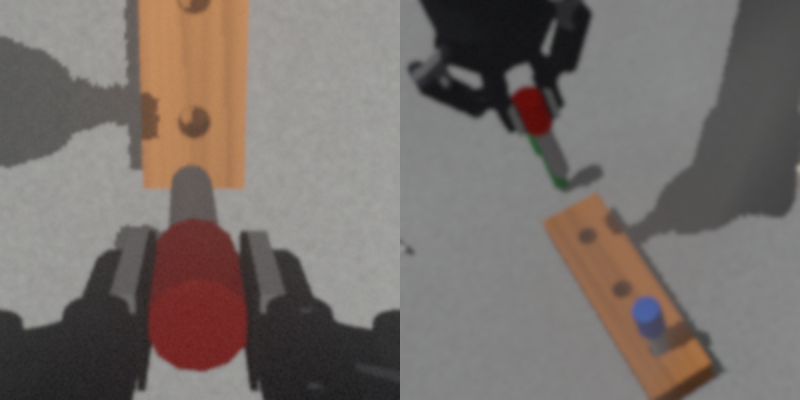

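The red pin is held upright, the red pocket is empty and blue is untouched at scene (237,267). The projection fits a pin tip about 49 mm below TCP with no slip. I'll travel high to the -x side of the tail.

```bash
python3 go.py .516 .221 .194 -80.5 .516 .221 .091 -80.5
```

```text
[ 2.119 -7.507 -0.011] [-0.01  0.01  0.04]
[ 2.121 -7.506  1.706] [-0.01  0.01  0.04]
7.2 [ 0.4669 -0.2444  0.1932] [-0.18  0.41 -2.  ]
```

>>> {"fn": "move_arm", "kwargs": {
  "series": "0.25 -0.85 0 0 0 0 0; 0.5 -1.7 0 0 0 0 0; 0.75 -2.6 0 0 0 0 0; 1.0 -3.5 0 0 0 0 0; 1.25 -4.4 0 0 0 0 0; 1.5 -5.3 0 0 0 0 0; 1.75 -6.2 0 0 0 0 0; 2.0 -7.0 0 0 0 0 0; 2.12 -7.5 0 0 0 0 0; 2.12 -7.5 0 0 0 0 0; 2.12 -7.5 0 0 0 0 0"
}}

```text
time: 8.57
eef_pos: [0.5165, 0.2193, 0.1932]
tcp_rot: [3.129, 0.265, -0.002]
contact_force: [0.7, -1.1, -1.1]
opening: 0.0216
```

```bash
python3 go.py .516 .221 .091 -80.5; python3 - <<'E'
from h import *
a,C,st=shot("wrist","w5.png"); print(st["opening"],[x for x in blobs(a,60) if x[0] in("red","yel")])
print("pred hole",proj(C,[.587,.2327,.035]),"pred tip",proj(C,st["eef_pos"]-[0,0,.049]))
E
```

```text
[-1.000e-03 -3.200e-02  1.703e+00] [0.01 0.01 0.03]
8.575 [0.5165 0.2193 0.1932] [ 0.68 -1.12 -1.07]
0.021594075905282784 [('red', [301, 98, 35, 36, 272], [317.1, 115.1]), ('red', [294, 236, 50, 69, 2576], [317.6, 273.3]), ('yel', [280, 146, 109, 15, 1316], [332.0, 153.3])]
pred hole (np.float64(316.5367375392859), np.float64(115.1993866279102)) pred tip (np.float64(317.9360193837762), np.float64(206.0096652223221))
```

View pics/w5.png

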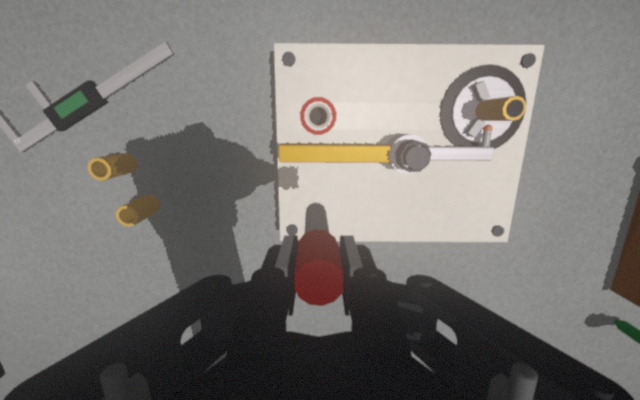

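The ring is at (317,115), within a pixel of the prediction, and the tail is at rows 146–161, beyond the pin tip at (316,205). I'll lower the tip to about 7 mm above the plate.

>>> {"fn": "move_arm", "kwargs": {
  "series": "0 -0.03 0.6 0 0 0 0; 0 -0.03 1.1 0 0 0 0; 0 -0.03 1.5 0 0 0 0; 0 -0.03 1.7 0 0 0 0; 0 -0.03 1.7 0 0 0 0; 0 -0.03 1.7 0 0 0 0"
}}

```text
time: 9.38
eef_pos: [0.517, 0.2222, 0.093]
tcp_rot: [-3.13, -0.266, -0.002]
contact_force: [1.0, 0.2, -0.9]
opening: 0.0215
```

```bash
python3 go.py .587 .2327 .091 -80.5
```

```text
[1.179 0.024 0.035] [-0.01 -0.01  0.04]
9.375 [0.517  0.2222 0.093 ] [ 1.01  0.19 -0.93]
```

>>> {"fn": "move_arm", "kwargs": {
  "series": "0.15 0 0 0 0 0 0; 0.3 0 0 0 0 0 0; 0.45 0 0 0 0 0 0; 0.6 0 0 0 0 0 0; 0.75 0 0 0 0 0 0; 0.9 0.01 0 0 0 0 0; 1.05 0.02 0 0 0 0 0; 1.15 0.02 0 0 0 0 0; 1.23 0.02 0 0 0 0 0; 1.23 0.02 0 0 0 0 0; 1.23 0.02 0 0 0 0 0; 1.23 0.02 0 0 0 0 0"
}}

```text
time: 10.88
eef_pos: [0.589, 0.2338, 0.0919]
tcp_rot: [-3.13, -0.267, 0.0]
contact_force: [-2.0, 0.7, -1.6]
opening: 0.0219
```

```bash
python3 go.py .587 .2327 .052 -80.5; python3 - <<'E'
from h import *
a,C,st=shot("wrist","w6.png"); b,CS,_=shot("scene","s6.png"); print(st["opening"],[x for x in blobs(a,60) if x[0] in("red","yel")])
h=[.587,.2327,.035];print("pred hole",proj(C,h),proj(CS,h),"pred tip",proj(C,st["eef_pos"]-[0,0,.049]),proj(CS,st["eef_pos"]-[0,0,.049]))
cv2.imwrite("pics/c6.png",np.hstack([cv2.resize(a[140:300,240:400],(400,400)),cv2.resize(b[130:260,360:490],(400,400))])[:,:,::-1])
E
```

```text
[-0.036  0.012  0.665] [-0.   -0.    0.04]
10.875 [0.589  0.2338 0.0919] [-1.98  0.7  -1.64]
0.021868935200873997 [('red', [298, 197, 7, 25, 91], [300.5, 210.0]), ('red', [294, 230, 50, 75, 2990], [318.2, 268.4]), ('yel', [288, 169, 55, 31, 745], [309.4, 186.0]), ('yel', [342, 196, 86, 64, 1749], [381.4, 229.3])]
pred hole (np.float64(318.93063534376154), np.float64(205.92333114802855)) (np.float64(433.17968463064926), np.float64(194.38613250275677)) pred tip (np.float64(318.03526564370594), np.float64(206.0782913156573)) (np.float64(434.98428749919674), np.float64(192.8682896491174))
```

View pics/c6.png

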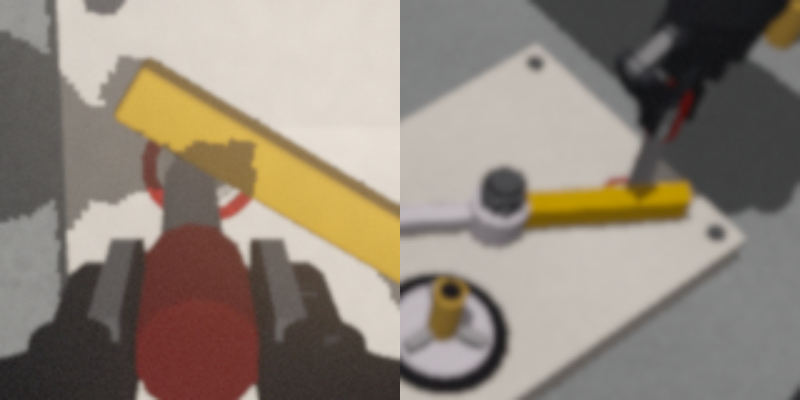

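The tail is pushed clear. The ring is centred at about (320,206), and the pin's tip at about (316.5,206), so it's roughly 2–3 mm off to +y. I'll correct tool y by +0.04 and lower.

>>> {"fn": "move_arm", "kwargs": {
  "series": "0 0.04 0 0 0 0 0; 0 0.04 0.1 0 0 0 0; 0 0.04 0.2 0 0 0 0; 0 0.04 0.3 0 0 0 0; 0 0.04 0.3 0 0 0 0; 0 0.04 0.3 0 0 0 0"
}}

```text
time: 11.72
eef_pos: [0.5895, 0.231, 0.0736]
tcp_rot: [3.13, 0.267, -0.001]
contact_force: [-1.6, -0.3, -2.7]
opening: 0.0213
```

>>> {"fn": "move_arm", "kwargs": {
  "series": "0 0 0.08 0 0 0 0; 0 0 0.16 0 0 0 0; 0 0 0.24 0 0 0 0; 0 0 0.3 0 0 0 0; 0 0 0.3 0 0 0 0; 0 0 0.3 0 0 0 0"
}}

```text
time: 12.48
eef_pos: [0.5895, 0.231, 0.0557]
tcp_rot: [3.13, 0.267, -0.001]
contact_force: [-1.6, 0.4, -3.3]
opening: 0.0215
```

The tip is about 28 mm down and moving freely. Release gently, then rise.

>>> {"fn": "move_arm", "kwargs": {
  "series": "0 0 0.02 0 0 0 0; 0 0 0.02 0 0 0 35; 0 0 0.02 0 0 0 60; 0 0 0.02 0 0 0 60; 0 0 0.02 0 0 0 60; 0 0 -0.4 0 0 0 60; 0 0 -0.9 0 0 0 60; 0 0 -1.5 0 0 0 60; 0 0 -2.2 0 0 0 60; 0 0 -2.2 0 0 0 60; 0 0 -2.2 0 0 0 60; 0 0 -2.2 0 0 0 60"
}}

```text
time: 13.98
eef_pos: [0.589, 0.2309, 0.1866]
tcp_rot: [3.13, 0.267, -0.003]
contact_force: [0.6, -0.2, -0.3]
opening: 0.0516
```

```bash
python3 - <<'E'
from h import *
a,C,st=shot("wrist","w7.png"); b,CS,_=shot("scene","s7.png"); t,CT,_=shot("top","t7.png");print(st["eef_pos"],st["contact_force"],st["time"],[x for x in blobs(a,60) if x[0] in("red","yel")])
rs=[x[2] for x in blobs(b,30) if x[0]=="red"];print(rs,[x for x in blobs(b,40) if x[0]=="blu"][2])
hsv=cv2.cvtColor(a,cv2.COLOR_RGB2HSV);m=(abs(hsv[:,:,0].astype(int)-28)<7)&(hsv[:,:,1]>110)&(hsv[:,:,2]>60);m[:, :200]=0
v,u=np.nonzero(m);P=np.array([onz(C,i,j,.065)[:2] for i,j in zip(u,v)]);piv=np.array([.5647,.1338])
d=np.linalg.norm(P-piv,axis=1);P=P[(d>.03)&(d<.145)];w=cv2.fitLine(P.astype(np.float32),cv2.DIST_HUBER,0,.01,.01).ravel();print("tail dir",w,"angle rad", np.radians(99.3)-np.arctan2(*(w[1::-1]*np.sign(w[1]))))
h=[.587,.2327];print("pred handle top/bot at hole",proj(C,h+[.118]),proj(C,h+[.08]),"scene mid",proj(CS,h+[.099]))
cv2.imwrite("pics/c7.png",np.hstack([cv2.resize(a[120:320,220:420],(400,400)),cv2.resize(b[110:260,350:500],(400,400))])[:,:,::-1])
E
```

```text
[0.58904055 0.23094804 0.18657937] [ 0.58866077 -0.21387135 -0.28360369] 13.975 [('red', [304, 199, 25, 22, 293], [315.1, 211.8]), ('yel', [295, 156, 97, 62, 1048], [340.0, 185.0])]
[[439.0, 174.6], [310.0, 367.2]] ('blu', [232, 262, 11, 11, 90], [236.5, 267.1])
tail dir [0.33702666 0.9414951  0.59824854 0.21881078] angle rad 0.5060724908628764
pred handle top/bot at hole (np.float64(315.61482091906714), np.float64(201.491675345504)) (np.float64(315.9341364702731), np.float64(191.23153755923474)) scene mid (np.float64(440.49925204884534), np.float64(177.05986248832073))
```

View pics/c7.png

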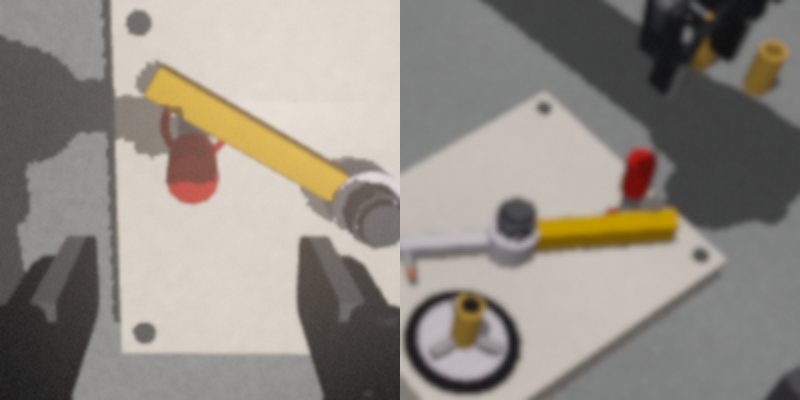

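The pin stands in the hole with a slight lean of about 0.1 rad, and the tail rests against it at about 0.51 rad. The robot is clear and blue is unmoved. I'll do one depth check by two-view triangulation, then hand in.

```bash
python3 - <<'E'
from h import *
st=readout.get_state();W=cam("wrist",st);S=cam("scene")
def mid(fn,x0,y0,x1,y1):
    a=cv2.imread(fn)[:,:,::-1][y0:y1,x0:x1].copy();h=cv2.cvtColor(a,cv2.COLOR_RGB2HSV);m=(((h[:,:,0]<10)|(h[:,:,0]>170))&(h[:,:,1]>90)).astype(np.uint8)
    m=cv2.morphologyEx(m,cv2.MORPH_OPEN,np.ones((5,5)));v,u=np.nonzero(m);return (u.min()+u.max())/2+x0,(v.min()+v.max())/2+y0
a,b=mid("pics/w7.png",295,160,340,235),mid("pics/s7.png",425,155,455,190)
c1,d1=ray(W,*a);c2,d2=ray(S,*b);s=np.linalg.lstsq(np.array([d1,-d2]).T,c2-c1,rcond=None)[0];p,q=c1+s[0]*d1,c2+s[1]*d2
print(a,b,"handle mid",p,q,"want z~.099")
ok=abs((p+q)[2]/2-.099)<.011
if ok: ticket.job_done()
print(ok)
E
```

```text
(np.float64(316.0), np.float64(204.0)) (np.float64(439.5), np.float64(175.0)) handle mid [0.58053986 0.23140697 0.10233329] [0.58299807 0.23221167 0.10160088] want z~.099
the job is handed in; nothing more can be done
True
```

I moved the red pin from the rack to the parking hole, using it to push the gauge tail past on the way, and handed the job in at about 14 s. The hand-in gives no verdict, so the result below rests on my own last checks:

| Check | Measured | Needed |
|---|---|---|
| Pin depth | tip about 27–30 mm below the mouth (handle mid at z about 0.102 m; 0.099 if fully seated) | at least 20 mm |
| Pin lean | about 0.1 rad, toward -x | below 0.35 rad |
| Gauge arm angle | about 0.51 rad, tail against the pin | 0.40–0.75 rad |
| Blue pin | same scene pixels as at the start | within 30 mm |
| Robot | clear, contact force under 1 N | touching nothing |

- **First grasp missed:** the fingertips sit about 40 mm short of the stated TCP, judging from the wrist camera. The first try therefore closed on top of the handle and tipped the pin slightly. A second try about 30 mm lower held it.
- **Opening disagreed:** while holding the handle the gripper read about 21.6 mm, where the stated handle diameter is 24 mm. The lift and the pictures showed the grasp was firm.

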